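Press a hub flush with a toggle clamp

ROBOT

A 7-joint arm with a two-finger parallel gripper is mounted at the origin on the work surface. World frame = base frame: x ahead of the robot, y to its left, z up, the work surface at z = 0. Lengths are in m, angles in rad, forces in N, time in s.
With the tool pointing down it reaches from about 0.425 to 0.875 m from the base axis. Payload 4.7 kg.
Tool frame: the origin (TCP) lies midway between the tips of the shut fingers; the grasp point (between the pads) lies 19 mm behind it; z points along the fingers, y is the direction in which the jaws open and shut (so a half turn about z gives the same grasp; the last joint's range is limited). The gripper opens to 87 mm and grips with 3 to 60 N. Pads are 19 mm wide; open, the fingers measure 117 mm over their backs; the gripper's body (75 mm by 190 mm) begins 51 mm behind the grasp point.
Start: joints at [-1.307, 0.321, -0.07, 1.45, 0.023, 1.371, -0.057], TCP at [0.161, 0.63, 0.223] pointing down, gripper open.
Joint ranges: [-2.86, 2.86], [-0.3, 2.09], [-1.38, 1.24], [0.06, 2.45], [-1.56, 4.7], [0.09, 2.05], [-2.69, 2.69]. Speed limits (rad/s): [2.57, 2.57, 3.14, 3.14, 3.14, 3.14, 3.14].

INTERFACE

Orientations are given as a rotation vector (axis times angle).
In Python, from bench import get_state, eyes, job gives the robot as it stands. The module is installed in compiled form; this text tells all that it offers.
- The arm moves only by the shell command python3 -m jog 'ROWS' [FORCE]. ROWS is JSON, a list that holds one entry, the list of rows, each a list of 5 numbers: the opening, from 0 (shut) to 1 (fully open), then the shift along the tool's x, y, z in units of 40 mm (1.0 is 40 mm), then the turn about the tool's z in units of 5 degrees (1.0 is 5 degrees). In form: [[[jaw, dx, dy, dz, turn], ...]]. A call has 1 to 10 rows; each row shifts and turns the commanded pose from where the row before left it, along the tool's axes as they then stand; what a row does not reach is not made up. A row lasts 1/8 s, in which the tool goes at most 62.5 mm and 10.7 degrees, less where a joint would pass 70% of its speed; a pose out of reach is approached as far as the arm can. A call is refused whole if a number of a shift passes 1 or a number of a turn 1, either way. A call with a gripper value outside its range is refused whole. The fingers move at their own pace and stop on an object; FORCE is the grip in N (left out, the last holds). Time passes only in rows, so rows that do not move let the fingers close. It gives the time, the measured TCP pose, the force and the opening at its end, in the units of the state.
- get_state(): the state, without advancing time (a new reading comes with each control period).
- eyes.get_image(name): name is "scene" or "top" or "wrist"; returns (picture, depth): 480x640x3 uint8, red, green, blue; 480x640 float32, m along the optical axis (not along the pixel's ray), 0 where there is no reading.
- eyes.camera_params(name): a dict with "camera_matrix" (3x3 intrinsics, pixels), "pose" (4x4, takes a point from camera to world coordinates); the wrist camera has in their place "mount" (4x4, takes a point from camera to tool coordinates, whose origin is the TCP and whose axes are the flange's). Camera axes: x right, y down, z forward; pixel columns grow to the right and rows downward; lengths in m; the calibration is good to about 2 mm. A picture is of the moment at which its call begins: read the wrist's pose just before it. camera_params takes no time and is no camera call.
- job.close_job(): hands the job in, once; it reports no verdict.
The state is a dict: "time": time; "joint_positions": joint angles; "qd": joint speeds; "joint_torque": joint torques, N m; "position": TCP position; "tool_rot": TCP orientation; "ft_force": force on the tool from outside, world axes, zero at the start; "torque": the same for the moment, N m; "grip_width": opening from 0.0 (shut) to 1.0 (fully open).
Only numpy, scipy, OpenCV 4.12 (cv2) and the standard library are available. Lean on these libraries where they do the work, as an engineer would, in place of code of your own. Each camera call takes 0.05 s, during which the arm holds its last target. There are 200 camera calls.

TASK

One of the two press jigs has a red wheel in its nest whose wooden hub still stands proud. Swing that jig's toggle clamp over centre until it locks and presses the hub flush, let go of it for a good two seconds so that the clamp holds by itself, then swing its handle fully back and let go, leaving the wheel in its nest. Press the hub with the clamp only, not by hand, and leave the empty jig's clamp and the other things on the table alone.

Things in the scene. Friction and masses are not known exactly. Their poses are not given: they have to be found in the camera images.
- press_jig: jig with the wheel: fixed aluminium plate 310 x 110 x 16 mm, at its +x end a nest (black disc, three steel pins), mid-plate a vertical-handle toggle clamp (steel cheeks 101 mm high, 42 mm wide over the pins). Origin: plate's underside, 5 mm ahead of its middle; x from handle end to nest end, y along the hinge pins, z up. Open, the clamp arm slants up over the nest, its top 220 mm above the table
- clamp_pivot (a point): the handle's hinge axis on press_jig, 70 mm behind its origin (to -x of press_jig), 75 mm above the table; axis along y of press_jig
- clamp_grip (a point): the point to hold on the clamp's handle: centre of its black flat-sided grip (18 mm across its flats, along y of press_jig; 28 mm wide in the plane of the swing; from 70 to 147 mm from the hinge), 120 mm from clamp_pivot. The handle is a straight bar
- clamp_handle (a joint): angle of the clamp's handle, rad: 0 fully back (leaning 1.25 rad from vertical towards -x of press_jig), grows as it is raised towards the nest; dead centre 1.15, locked on its stop 1.27 (0.02 past vertical). Light friction. About 1 N at the grip, 8 N while the arm's sprung rubber tip presses the hub (from 0.75 on). The linked arm swings down onto the nest as the handle rises
- clamp_nest (a point): centre of press_jig's nest floor, 95 mm ahead of press_jig's origin, 20 mm above the table; the wheel lies on it, and the pins around it leave it about 3 mm of play
- wheel: the wheel in press_jig's nest: red, scalloped, 76 mm diameter, 29 mm high, loose, lying flat, with a round hub of light wood (40 mm diameter) in its middle. Origin at the centre of its underside, z up
- hub (a joint): how far the hub is pressed into the wheel, m: at 0 its top stands 11 mm above the wheel's face, at 0.010 it is home (1 mm above). It is a tight fit and stays where it is pushed; about 6 N moves it
- spare_jig: an identical jig with an empty nest; origin and axes as press_jig
- spare_handle (a joint): angle of the spare jig's clamp handle, rad, as clamp_handle; it starts fully back (0)
- wheel_a: bystander: finished red wheel 76 mm diameter, 30 mm high, lying on the table nearer the robot; origin at the centre of its underside
- wheel_b: bystander: finished red wheel, the same, lying between the jigs
- glue: bystander: white glue bottle 56 mm diameter, 150 mm high, standing at the right; origin at the centre of its underside
- mallet: bystander: hammer 260 mm long lying at the left, along x of the body; origin at its middle, on the table
- driver: bystander: black power screwdriver 230 mm long, 38 mm thick, lying at the right, along x of the body; origin near its middle, on the table
There are look-alikes about, which are no part of the job. What is shaped like the wheel but purple is not meant.

How it is judged:
On the way:
1. the clamp is locked past dead centre (handle beyond 1.20 rad) with the hub pressed to within 1.5 mm of home, and holds by itself, untouched by the robot, for 1.5 s (value of joint clamp_handle above 1.2 rad and value of joint hub above 0.0085 m and contact force between each of the fingers, the arm and press_jig below 0.3 N), for 1.5 s.
At the end, for the whole second after the job is handed in: The clamp's handle is back within 0.15 rad of its open stop, the hub is within 1.5 mm of fully home, the wheel lies flat (within 0.06 rad) and at rest in its nest, within 8 mm of the nest's centre, and the spare jig's clamp is still open (handle below 0.45 rad) (value of joint clamp_handle below 0.15 rad and value of joint hub above 0.0085 m and distance between wheel and clamp_nest below 0.008 m and angle between wheel's own z axis and vertical below 0.06 rad and linear speed of wheel below 0.03 m/s and value of joint spare_handle below 0.45 rad); the robot touches nothing.
It fails at once if the robot presses on the wheel or its hub itself (more than 3 N) (contact force between any of the fingers, the arm and wheel above 3 N).
It fails at once if the empty jig's clamp is swung (handle past 0.45 rad) (value of joint spare_handle above 0.45 rad).
It fails at once if a bystander is moved by more than 30 mm (distance of any of wheel_a, wheel_b, glue, mallet, driver from where it was at the start of the episode above 0.03 m).
It also fails if it takes over 54 s, if anything falls off the work surface, if the arm or the gripper's body presses on something with over 40 N, if the wrist force passes 120 N, or if a joint passes its speed limit or range.

## Working session

There is one attempt and no reset: what is moved stays moved. The work goes in short steps, Python scripts to look and compute and a shell command to move; the robot and the scene stay as the last step left them, time stands still between calls to the robot, and variables do not carry over. Pictures are saved under pics/ and viewed, about 8 in all and at most 12, crops included, and the job is handed in when it is done.

```bash
mkdir -p pics; cat > h.py <<'E'
import numpy as np, cv2
from bench import get_state, eyes
from scipy.spatial.transform import Rotation as R
def grab(n):
    s=get_state(); im,d=eyes.get_image(n); p=eyes.camera_params(n)
    K=np.array(p["camera_matrix"])
    if "pose" in p: T=np.array(p["pose"])
    else:
        W=np.eye(4); W[:3,:3]=R.from_rotvec(s["tool_rot"]).as_matrix(); W[:3,3]=s["position"]; T=W@np.array(p["mount"])
    return im,d,K,T
def ray(K,T,u,v):
    r=T[:3,:3]@np.linalg.inv(K)@np.array([u,v,1.]); return T[:3,3],r
def plane(K,T,u,v,z):
    o,r=ray(K,T,u,v); return o+r*(z-o[2])/r[2]
def dep(d,K,T,u,v):
    o,r=ray(K,T,u,v); return o+r*d[int(v),int(u)]
def cloud(d,K,T):
    v,u=np.mgrid[:d.shape[0],:d.shape[1]]
    P=np.stack([u,v,np.ones_like(u)],-1)@np.linalg.inv(K).T*d[...,None]
    return P@T[:3,:3].T+T[:3,3]
E
python3 - <<'E'
from h import *
s=get_state(); print(s)
for n in("scene","top"):
    im,d,K,T=grab(n); cv2.imwrite(f"pics/{n}0.png",im[...,::-1]); np.savez(f"{n}0.npz",im=im,d=d,K=K,T=T); print(n,K,T)
E
```

```text
{'time': 0.0, 'joint_positions': array([-1.3069141 ,  0.32183202, -0.07006625,  1.4516643 ,  0.02259049,
        1.37077954, -0.05688297]), 'qd': array([-0.00058202,  0.00056083, -0.00120422,  0.0018272 , -0.00242419,
        0.00034442, -0.00053305]), 'joint_torque': array([ 5.95239356e-06, -4.91291428e+01, -4.04381733e-01, -3.12527275e+01,
       -6.40174979e-02,  4.36315709e-02,  1.88420381e-04]), 'position': array([0.16059702, 0.6292871 , 0.22146087]), 'tool_rot': array([-3.91276274e-01, -3.11698538e+00,  2.97054515e-03]), 'ft_force': array([-0.09561192,  0.4972328 ,  0.26820064]), 'torque': array([-0.04054141, -0.01361425, -0.00188706]), 'grip_width': 0.9972613067169841}
scene [[483.02689837   0.         325.97334618]
 [  0.         483.02689837 241.48189105]
 [  0.           0.           1.        ]] [[-0.51263763  0.62996383 -0.58339372  1.38523915]
 [ 0.85852428  0.38541073 -0.33822276  0.45491877]
 [ 0.0117781  -0.67424338 -0.73841529  1.10857508]
 [ 0.          0.          0.          1.        ]]
top [[504.11075693   0.         322.04580797]
 [  0.         504.11075693 237.72602171]
 [  0.           0.           1.        ]] [[-0.00571064 -0.98209289  0.18831078  0.34548476]
 [-0.99996159  0.00686046  0.00545477 -0.00688223]
 [-0.00664899 -0.1882724  -0.98209434  1.41278958]
 [ 0.          0.          0.          1.        ]]
```

View pics/scene0.png

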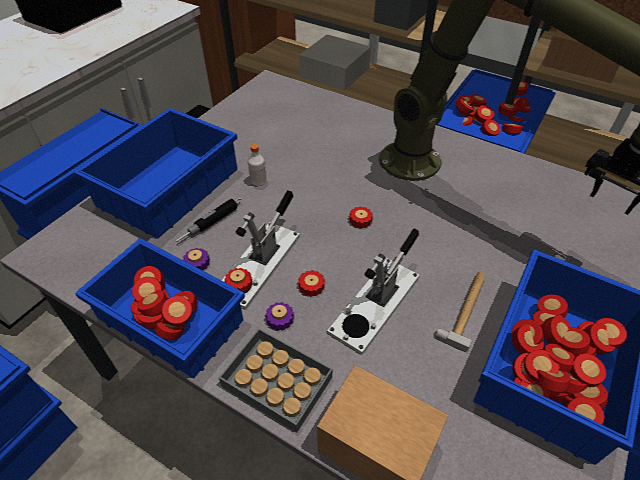

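View pics/top0.png

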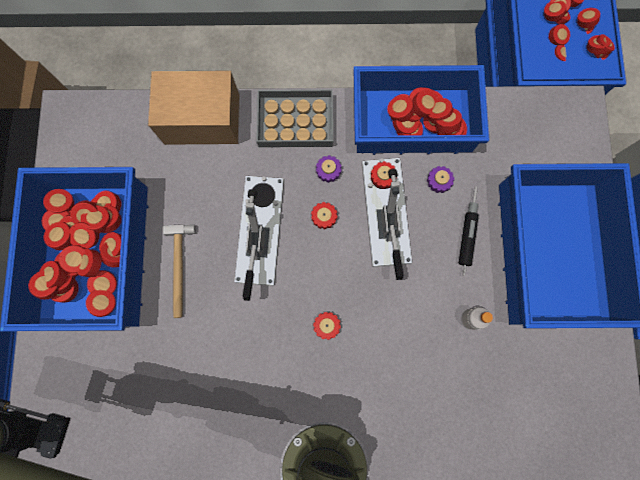

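The scene view shows two jigs. The one at (265,255) holds a red wheel at (238,279), and the one at (375,290) has an empty black nest at (356,326). The top view shows them at (387,212), with the wheel at (384,175), and at (260,230). The purple wheels at (329,168) and (440,179) and the loose red wheels at (325,215) and (327,325) are not in a nest. So press_jig is the one at (387,212) in the top view. I'll measure it and confirm with a crop.

```bash
python3 - <<'E'
from h import *
S=np.load("scene0.npz");t=np.load("top0.npz")
a=cv2.resize(t["im"][140:290,340:440],(400,600),interpolation=cv2.INTER_CUBIC)
b=cv2.resize(S["im"][180:310,210:310],(400,520),interpolation=cv2.INTER_CUBIC); b=cv2.copyMakeBorder(b,0,80,0,0,0)
cv2.imwrite("pics/crop.png",np.hstack([a,b])[...,::-1])
Pt=cloud(t["d"],t["K"],t["T"]); Ps=cloud(S["d"],S["K"],S["T"])
# plate: points in the plate height range
im=t["im"].astype(int); hsv=cv2.cvtColor(t["im"],cv2.COLOR_RGB2HSV)
m=(hsv[...,2]>185)&(hsv[...,1]<40); m[:, :345]=0; m[:,430:]=0; m[:145]=0;m[290:]=0
n,l,st,c=cv2.connectedComponentsWithStats(m.astype(np.uint8)); 
pts=np.argwhere(m)[:,::-1].astype(np.float32)
print("area",m.sum(), "plate z top",np.median(Pt[m][:,2]))
W=np.array([plane(t["K"],t["T"],u,v,.016)[:2] for u,v in pts])
r=cv2.minAreaRect((W*1000).astype(np.float32)); print("rect mm",r)
# same in scene by cloud height
for nme,P in(("top",Pt),("scene",Ps)):
    q=P.reshape(-1,3); k=(q[:,0]>.4)&(q[:,0]<.95)&(q[:,1]>-.28)&(q[:,1]<-.06)&(q[:,2]>.011)&(q[:,2]<.021)
    print(nme,k.sum(),cv2.minAreaRect((q[k,:2]*1000).astype(np.float32)), np.median(q[k,2]))
E
```

```text
area 1906 plate z top 0.017312202245242103
rect mm ((691.3465576171875, -183.36431884765625), (307.6185302734375, 108.49424743652344), 4.292222023010254)
top 2309 ((694.4923095703125, -174.42129516601562), (187.58505249023438, 505.2571716308594), 86.99254608154297) 0.016978454484519734
scene 1602 ((747.4031982421875, -194.83169555664062), (417.3372497558594, 182.8864288330078), 4.3044114112854) 0.015745732547507885
```

View pics/crop.png

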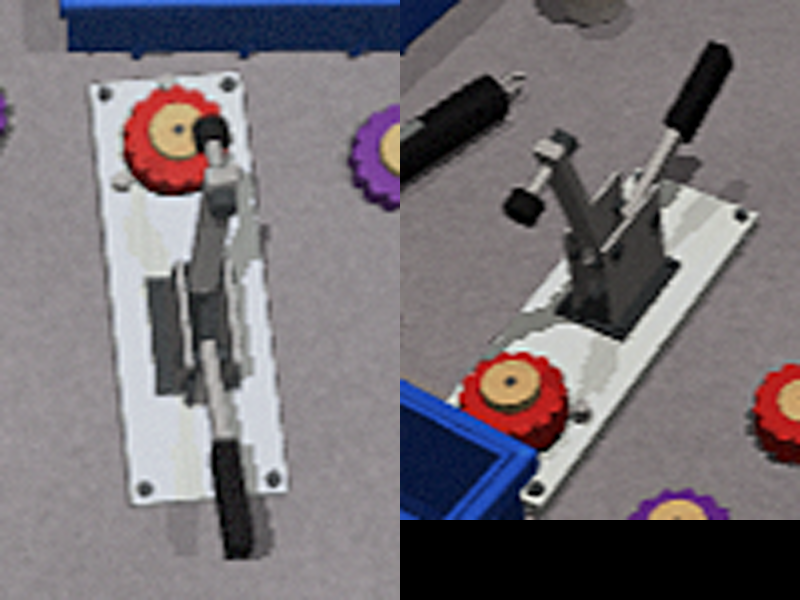

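The crop confirms the jig: a red wheel in its nest with a proud light hub, the clamp open and its black grip end at the bottom (top view (398,265)). Next I'll check the grip against both views.

```bash
python3 - <<'E'
from h import *
yaw=np.radians(4.29); ex=np.array([np.cos(yaw),np.sin(yaw)]); ey=np.array([-ex[1],ex[0]])
o=np.array([.6913,-.1834])+.005*ex
piv=o-.07*ex; g=o-(.07+.12*np.sin(1.25))*ex; gz=.075+.12*np.cos(1.25)
print("origin",o,"piv",piv,"grip pred",g,gz,"nest",o+.095*ex)
box={"top":(380,235,412,285),"scene":(274,185,300,222)}
rays=[]
for n in("top","scene"):
    D=np.load(n+"0.npz"); im=D["im"]; P=cloud(D["d"],D["K"],D["T"])
    x0,y0,x1,y1=box[n]; m=np.zeros(im.shape[:2],bool); m[y0:y1,x0:x1]=im[y0:y1,x0:x1].max(-1)<60
    N,l,st,c=cv2.connectedComponentsWithStats(m.astype(np.uint8)); k=1+st[1:,4].argmax(); m=l==k
    cc=c[k]; print(n,st[k],cc, "depth median",np.median(P[m],0))
    q=P[m]; q=q[q[:,2]>.07]; loc=(q[:,:2]-o)@np.c_[ex,ey]; print(" jig x range",np.percentile(loc[:,0],[3,97]),"y",np.percentile(loc[:,1],[3,50,97]),"z",np.percentile(q[:,2],[3,97]))
    rays.append(ray(D["K"],D["T"],*cc))
(o1,r1),(o2,r2)=rays
A=np.c_[r1,-r2]; t=np.linalg.lstsq(A,o2-o1,rcond=None)[0]
p1=o1+t[0]*r1;p2=o2+t[1]*r2; print("stereo centre",(p1+p2)/2,"miss",np.linalg.norm(p1-p2)); 
rc=.1085; print("pred grip centroid",o-(.07+rc*np.sin(1.25))*ex,.075+rc*np.cos(1.25))
s=get_state(); Rm=R.from_rotvec(s["tool_rot"]).as_matrix(); print(Rm)
E
```

```text
origin [ 0.69628599 -0.18302598] piv [ 0.62648212 -0.1882623 ] grip pred [ 0.51292303 -0.19678092] 0.11283868348743223 nest [ 0.79101982 -0.17591953]
top [393 250  11  30 218] [397.5412844  264.75229358] depth median [ 0.51942142 -0.19367166  0.12226284]
 jig x range [-0.2121017 -0.1381761] y [-0.00605989  0.00288394  0.00885718] z [0.10283749 0.13778767]
scene [276 190  17  29 196] [284.3622449  202.68877551] depth median [ 0.53053027 -0.18641409  0.11650699]
 jig x range [-0.20214831 -0.13170393] y [-0.00125141  0.00952027  0.01339304] z [0.09217208 0.1315964 ]
stereo centre [ 0.52227766 -0.1950873   0.10550788] miss 0.0027531875847002347
pred grip centroid [ 0.52380577 -0.19596456] 0.10921247631988665
[[-9.68963421e-01  2.47203912e-01 -3.37862464e-04]
 [ 2.47204124e-01  9.68961914e-01 -1.71185457e-03]
 [-9.58012863e-05 -1.74224545e-03 -9.99998478e-01]]
```

The stereo grip centre (0.522,-0.195,0.106) agrees with the plate-based prediction (0.524,-0.196,0.109). Now I turn the tool so its y lies along the jig's y, and travel there.

```bash
python3 -m jog '[[[1,0,0,-0.25,-0.93],[1,0,0,-0.25,-0.93],[1,0,0,-0.25,-0.93],[1,0,0,-0.25,-0.93]]]' && python3 -m jog '[[[1,-0.58,-0.99,0,0],[1,-0.58,-0.99,0,0],[1,-0.58,-0.99,0,0],[1,-0.58,-0.99,0,0],[1,-0.58,-0.99,0,0],[1,-0.58,-0.99,0,0],[1,-0.58,-0.99,0,0],[1,-0.58,-0.99,0,0],[1,-0.58,-0.99,0,0],[1,-0.58,-0.99,0,0]]]'
```

```text
time: 0.6
position: [0.1607, 0.6295, 0.2622]
tool_rot: [0.122, -3.139, 0.002]
ft_force: [-0.5, 0.9, -1.1]
grip_width: 1.002
time: 1.85
position: [0.4222, 0.2508, 0.2623]
tool_rot: [0.118, -3.139, 0.0]
ft_force: [-0.1, 0.6, 1.0]
grip_width: 1.001
```

```bash
python3 -m jog '[[[1,-0.15,-0.95,0,0],[1,-0.15,-0.95,0,0],[1,-0.15,-0.95,0,0],[1,-0.15,-0.95,0,0],[1,-0.15,-0.95,0,0],[1,-0.15,-0.95,0,0],[1,-0.15,-0.95,0,0],[1,-0.15,-0.95,0,0],[1,-0.15,-0.95,0,0],[1,-0.15,-0.95,0,0]]]' && python3 -m jog '[[[1,0,-0.95,0,0],[1,0,-0.88,0,0],[1,0,0,0,0],[1,0,0,0,0]]]'
python3 - <<'E'
from h import *
im,d,K,T=grab("wrist"); cv2.imwrite("pics/wrist1.png",im[...,::-1]); np.savez("w1.npz",im=im,d=d,K=K,T=T)
p=np.array([.5129,-.1968,.113,1]); c=np.linalg.inv(T)@p; print(K@c[:3]/c[2], T)
E
```

```text
time: 3.1
position: [0.5098, -0.1233, 0.2623]
tool_rot: [0.118, -3.139, -0.001]
ft_force: [0.2, 0.1, -0.2]
grip_width: 1.0
time: 3.6
position: [0.5153, -0.1942, 0.2621]
tool_rot: [0.118, -3.139, -0.002]
ft_force: [-0.2, -0.4, -0.4]
grip_width: 0.997
[312.63240875 218.2445016    1.        ] [[-0.07568517  0.96669192  0.24449639  0.44891141]
 [ 0.99713063  0.07300469  0.0200206  -0.1997102 ]
 [ 0.00150437  0.2453101  -0.9694435   0.42577238]
 [ 0.          0.          0.          1.        ]]
```

View pics/wrist1.png

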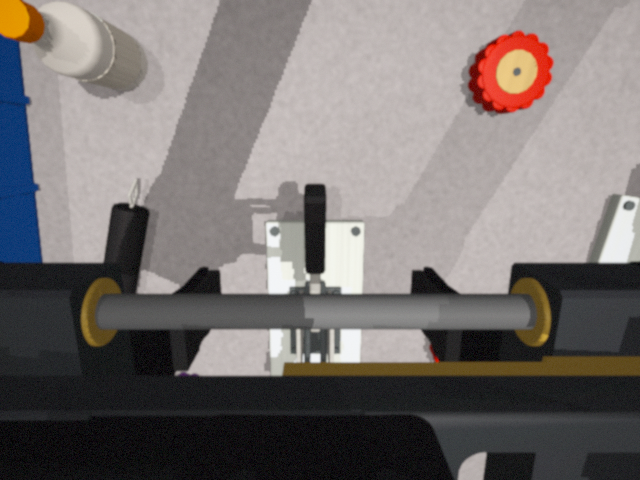

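The wrist view shows the black grip at columns 304–326, rows 185–273. The predicted grip point (313,218) lies on it to within about 1.5 mm sideways. Descending and closing.

```bash
python3 -m jog '[[[1,0,0,0.7,0],[1,0,0,0.7,0],[1,0,0,0.7,0],[1,0,0,0.7,0],[1,0,0,0.7,0],[1,0,0,0.7,0],[1,0,0,0,0]]]' && python3 -m jog '[[[0,0,0,0,0],[0,0,0,0,0],[0,0,0,0,0],[0,0,0,0,0],[0,0,0,0,0],[0,0,0,0,0],[0,0,0,0,0],[0,0,0,0,0]]]' 25
```

```text
time: 4.53
position: [0.5139, -0.193, 0.0926]
tool_rot: [0.121, -3.135, -0.003]
ft_force: [0.3, -0.1, -0.2]
grip_width: 0.997
time: 5.52
position: [0.5153, -0.1948, 0.0945]
tool_rot: [0.118, -3.139, -0.001]
ft_force: [0.1, 0.1, 0.0]
grip_width: 0.202
```

The opening of 0.202 (17.6 mm) means the grip is held. Working out the arc increments.

```bash
python3 - <<'E'
import numpy as np
r=.118; ph=np.r_[np.linspace(1.238,-.04,17)]
x=-r*np.sin(ph); z=r*np.cos(ph)
for p,a,b in zip(ph[1:],-np.diff(x)/.04,-np.diff(z)/.04): print(round(1.25-p,2),round(a,2),round(b,2))
E
```

```text
0.09 -0.09 -0.22
0.17 -0.1 -0.21
0.25 -0.12 -0.2
0.33 -0.14 -0.19
0.41 -0.15 -0.18
0.49 -0.16 -0.17
0.57 -0.18 -0.16
0.65 -0.19 -0.14
0.73 -0.2 -0.12
0.81 -0.21 -0.11
0.89 -0.22 -0.09
0.97 -0.22 -0.07
1.05 -0.23 -0.06
1.13 -0.23 -0.04
1.21 -0.23 -0.02
1.29 -0.24 0.0
```

```bash
python3 -m jog '[[[0,-0.09,0,-0.22,0],[0,-0.10,0,-0.21,0],[0,-0.12,0,-0.20,0],[0,-0.14,0,-0.19,0],[0,-0.15,0,-0.18,0],[0,-0.16,0,-0.17,0],[0,-0.18,0,-0.16,0],[0,-0.19,0,-0.14,0],[0,0,0,0,0]]]' 25
```

```text
time: 6.65
position: [0.562, -0.1913, 0.1542]
tool_rot: [-0.119, 3.137, 0.0]
ft_force: [-2.3, 3.2, 0.4]
grip_width: 0.208
```

```bash
python3 -m jog '[[[0,-0.20,0,-0.12,0],[0,-0.21,0,-0.11,0],[0,-0.22,0,-0.09,0],[0,-0.22,0,-0.07,0],[0,-0.23,0,-0.06,0],[0,-0.23,0,-0.04,0],[0,-0.23,0,-0.02,0],[0,-0.24,0,0,0],[0,0,0,0,0],[0,0,0,0,0]]]' 30
python3 - <<'E'
from h import *
im,d,K,T=grab("scene"); a=cv2.resize(im[160:320,190:350],(600,600),interpolation=cv2.INTER_CUBIC); cv2.imwrite("pics/lock.png",a[...,::-1])
E
```

```text
time: 7.9
position: [0.6316, -0.186, 0.1731]
tool_rot: [-0.118, 3.139, 0.001]
ft_force: [-2.2, 2.5, -6.2]
grip_width: 0.203
```

View pics/lock.png

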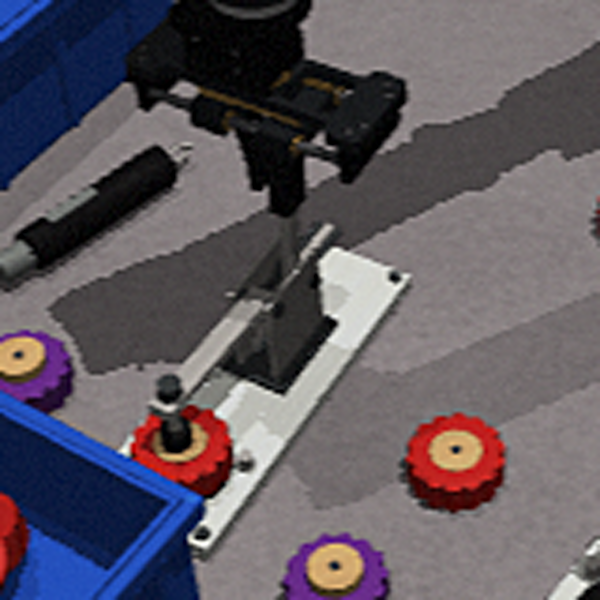

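The clamp arm is down on the hub and the handle is upright in the gripper. I'll push a few mm further to check that it is on the stop.

```bash
python3 -m jog '[[[0,-0.08,0,0,0],[0,0,0,0,0],[0,0,0,0,0]]]' 30; python3 -m jog '[[[0,-0.08,0,0,0],[0,0,0,0,0],[0,0,0,0,0]]]' 30
```

```text
time: 8.32
position: [0.6336, -0.1859, 0.1731]
tool_rot: [0.117, -3.137, -0.001]
ft_force: [-4.4, 3.2, -5.7]
grip_width: 0.206
time: 8.7
position: [0.6367, -0.1856, 0.1731]
tool_rot: [0.117, -3.137, -0.001]
ft_force: [-3.3, 2.3, -5.9]
grip_width: 0.201
```

```bash
python3 -m jog '[[[1,0,0,0,0],[1,0,0,0,0],[1,0,0,0,0],[1,0,0,0,0],[1,0,0,0,0],[1,0,0,0,0]]]'; python3 -m jog '[[[1,0,0,-0.6,0],[1,0,0,-0.6,0],[1,0,0,-0.6,0],[1,0,0,-0.6,0],[1,0,0,-0.4,0],[1,0,0,0,0],[1,0,0,0,0]]]'
python3 - <<'E'
from h import *
im,d,K,T=grab("scene"); np.savez("s2.npz",im=im,d=d,K=K,T=T); a=cv2.resize(im[160:320,190:350],(600,600),interpolation=cv2.INTER_CUBIC); cv2.imwrite("pics/lock2.png",a[...,::-1])
P=cloud(d,K,T); yaw=np.radians(4.29); ex=np.array([np.cos(yaw),np.sin(yaw)]); ey=np.array([-ex[1],ex[0]])
o=np.array([.6963,-.1830]); L=np.stack([(P[...,:2]-o)@ex,(P[...,:2]-o)@ey,P[...,2]],-1)
m=(abs(L[...,1])<.02)&(L[...,0]>-.12)&(L[...,0]<-.02)
for z in np.arange(.10,.24,.01):
    k=m&(abs(L[...,2]-z)<.005); print(round(z,3),k.sum(),np.round(np.median(L[k],0),4) if k.any() else "")
E
```

```text
time: 9.45
position: [0.6379, -0.1859, 0.1738]
tool_rot: [-0.118, 3.139, 0.0]
ft_force: [0.3, 0.5, 0.1]
grip_width: 0.803
time: 10.32
position: [0.6375, -0.1858, 0.2846]
tool_rot: [0.117, -3.138, -0.001]
ft_force: [0.9, -0.4, -0.4]
grip_width: 0.998
0.1 60 [-0.0559 -0.0097  0.0995]
0.11 15 [-0.0616  0.0072  0.11  ]
0.12 12 [-0.0615  0.0068  0.1207]
0.13 15 [-0.067   0.0076  0.1318]
0.14 8 [-0.0636  0.0058  0.1374]
0.15 21 [-0.0595  0.0102  0.1502]
0.16 27 [-0.0593  0.0108  0.1596]
0.17 22 [-0.058   0.0098  0.1705]
0.18 28 [-0.0585  0.0107  0.1796]
0.19 31 [-0.0596  0.0102  0.1897]
0.2 26 [-0.0578  0.0108  0.2013]
0.21 30 [-0.0589  0.0091  0.2096]
0.22 57 [-0.068   0.0049  0.2208]
0.23 0
```

View pics/lock2.png

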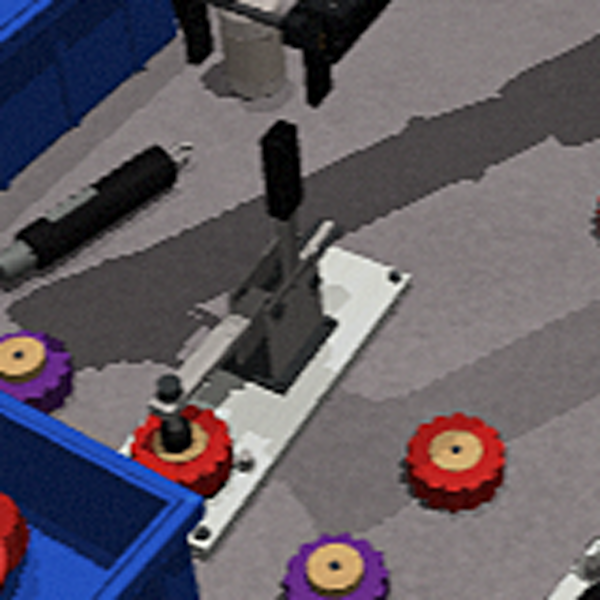

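The handle stands upright by itself with its top at jig x ≈ -0.068, its faces show no slope, and the tip is on the hub. So it is locked. I'll wait a good 2 s untouched, then check that it still holds.

```bash
python3 -m jog '[[[1,0.2,0,0,0],[1,0,0,0,0],[1,0,0,0,0],[1,0,0,0,0],[1,0,0,0,0],[1,0,0,0,0],[1,0,0,0,0],[1,0,0,0,0],[1,0,0,0,0],[1,0,0,0,0]]]' && python3 -m jog '[[[1,0,0,0,0],[1,0,0,0,0],[1,0,0,0,0],[1,0,0,0,0],[1,0,0,0,0],[1,0,0,0,0],[1,0,0,0,0],[1,0,0,0,0],[1,0,0,0,0],[1,0,0,0,0]]]'
python3 - <<'E'
from h import *
im,d,K,T=grab("scene"); D=np.load("s2.npz"); P=cloud(d,K,T)
e=np.abs(im.astype(int)-D["im"])[185:300,220:290].mean(-1); print("changed px in jig region",(e>40).sum())
yaw=np.radians(4.29); ex=np.array([np.cos(yaw),np.sin(yaw)]); ey=np.array([-ex[1],ex[0]]);o=np.array([.6963,-.1830])
L=np.stack([(P[...,:2]-o)@ex,(P[...,:2]-o)@ey,P[...,2]],-1)
# hub & wheel face heights
h=cv2.cvtColor(im,cv2.COLOR_RGB2HSV); near=(np.hypot(L[...,0]-.095,L[...,1])<.045)&(P[...,2]>.035)
red=near&((h[...,0]<6)|(h[...,0]>174))&(h[...,1]>170); wood=near&(h[...,0]>8)&(h[...,0]<25)&(h[...,1]>60)&(h[...,2]>90)
print("red top z",np.percentile(P[red][:,2],[50,90]),"wood z",wood.sum(),np.percentile(P[wood][:,2],[20,50,80]))
E
```

```text
time: 11.62
position: [0.6299, -0.1866, 0.2857]
tool_rot: [-0.118, 3.139, 0.0]
ft_force: [-0.7, 0.5, 0.2]
grip_width: 0.996
time: 12.88
position: [0.6299, -0.1865, 0.2857]
tool_rot: [-0.118, 3.139, 0.0]
ft_force: [0.1, 1.0, -0.3]
grip_width: 0.998
changed px in jig region 168
red top z [0.04788469 0.05100619] wood z 62 [0.04856484 0.05014942 0.05120899]
```

The hub top is at z ≈ 0.050 m and the wheel face at ≈ 0.049 m, so the hub is home. The clamp has held untouched for over 3 s. Regrip and swing back.

```bash
python3 -m jog '[[[1,0,0,0.7,0],[1,0,0,0.7,0],[1,0,0,0.7,0],[1,0,0,0.7,0],[1,0,0,0,0]]]' && python3 -m jog '[[[0,0,0,0,0],[0,0,0,0,0],[0,0,0,0,0],[0,0,0,0,0],[0,0,0,0,0],[0,0,0,0,0],[0,0,0,0,0],[0,0,0,0,0]]]' 30 && python3 -m jog '[[[0,0.24,0,0,0],[0,0.23,0,0.02,0],[0,0.23,0,0.04,0],[0,0.23,0,0.06,0],[0,0.22,0,0.07,0],[0,0.22,0,0.09,0],[0,0.21,0,0.11,0],[0,0.20,0,0.12,0],[0,0,0,0,0]]]' 30
```

```text
time: 13.55
position: [0.6284, -0.1858, 0.1715]
tool_rot: [0.118, -3.135, -0.002]
ft_force: [0.2, 0.5, 0.5]
grip_width: 1.0
time: 14.55
position: [0.6299, -0.1861, 0.1737]
tool_rot: [0.118, -3.139, -0.001]
ft_force: [-0.3, 0.9, 0.4]
grip_width: 0.204
time: 15.68
position: [0.5576, -0.1916, 0.1536]
tool_rot: [0.117, -3.138, -0.002]
ft_force: [-0.6, 2.3, 5.3]
grip_width: 0.203
```

```bash
python3 -m jog '[[[0,0.18,0,0.14,0],[0,0.17,0,0.16,0],[0,0.16,0,0.17,0],[0,0.14,0,0.18,0],[0,0.13,0,0.19,0],[0,0.11,0,0.20,0],[0,0.09,0,0.21,0],[0,0.08,0,0.22,0],[0,0,0,0,0],[0,0,0,0,0]]]' 30
```

```text
time: 16.92
position: [0.5112, -0.1951, 0.0928]
tool_rot: [0.116, -3.129, -0.004]
ft_force: [-5.8, 1.1, 3.4]
grip_width: 0.201
```

```bash
python3 -m jog '[[[1,0,0,0,0],[1,0,0,0,0],[1,0,0,0,0],[1,0,0,0,0],[1,0,0,0,0],[1,0,0,0,0],[1,0,0,0,0],[1,0,0,0,0]]]' && python3 -m jog '[[[1,0,0,-0.7,0],[1,0,0,-0.7,0],[1,0,0,-0.7,0],[1,0,0,-0.7,0],[1,0,0,-0.7,0],[1,0,0,-0.7,0],[1,0,0,0,0],[1,0,0,0,0]]]'
python3 - <<'E'
from h import *
im,d,K,T=grab("scene"); t=grab("top"); S=np.load("scene0.npz")
a=cv2.resize(im[170:310,200:340],(600,600),interpolation=cv2.INTER_CUBIC); cv2.imwrite("pics/end.png",a[...,::-1])
P=cloud(d,K,T); P0=cloud(S["d"],S["K"],S["T"])
yaw=np.radians(4.29); ex=np.array([np.cos(yaw),np.sin(yaw)]); ey=np.array([-ex[1],ex[0]]);o=np.array([.6963,-.1830])
for n,I,Q in(("before",S["im"],P0),("now",im,P)):
    L=np.stack([(Q[...,:2]-o)@ex,(Q[...,:2]-o)@ey,Q[...,2]],-1)
    h=cv2.cvtColor(I,cv2.COLOR_RGB2HSV); near=(np.hypot(L[...,0]-.095,L[...,1])<.045)&(Q[...,2]>.035)
    w=near&(h[...,0]>8)&(h[...,0]<25)&(h[...,1]>60)&(h[...,2]>90)
    r=near&((h[...,0]<6)|(h[...,0]>174))&(h[...,1]>170)
    print(n,"wood z",np.percentile(Q[w][:,2],[20,50,80]),"red top z",np.percentile(Q[r][:,2],90),"wood centre in jig",np.mean(L[w],0))
    m=np.zeros(I.shape[:2],bool); m[185:222,274:300]=I[185:222,274:300].max(-1)<60
    q=L[m&(L[...,2]>.07)]; A=np.polyfit(q[:,0],q[:,2],1); print("  handle lean from vertical",np.pi/2-abs(np.arctan(A[0])),"tip",np.percentile(q[:,0],3),np.median(q[:,2]))
E
```

```text
time: 17.92
position: [0.5166, -0.195, 0.0945]
tool_rot: [-0.118, 3.139, 0.0]
ft_force: [0.7, 0.1, 0.5]
grip_width: 0.977
time: 18.92
position: [0.5162, -0.1949, 0.2617]
tool_rot: [0.118, -3.138, -0.001]
ft_force: [-0.5, -0.5, -0.8]
grip_width: 1.0
before wood z [0.05746714 0.05913501 0.06082072] red top z 0.05107355718246045 wood centre in jig [0.09645817 0.00541247 0.05879803]
  handle lean from vertical 1.2527578550295426 tip -0.20213623981359383 0.11664661353832084
now wood z [0.04798853 0.0499006  0.0514052 ] red top z 0.05065602504740028 wood centre in jig [0.09632755 0.00548123 0.04972853]
  handle lean from vertical 0.76743547532874 tip -0.19769385967210504 0.12359980100292522
```

View pics/end.png

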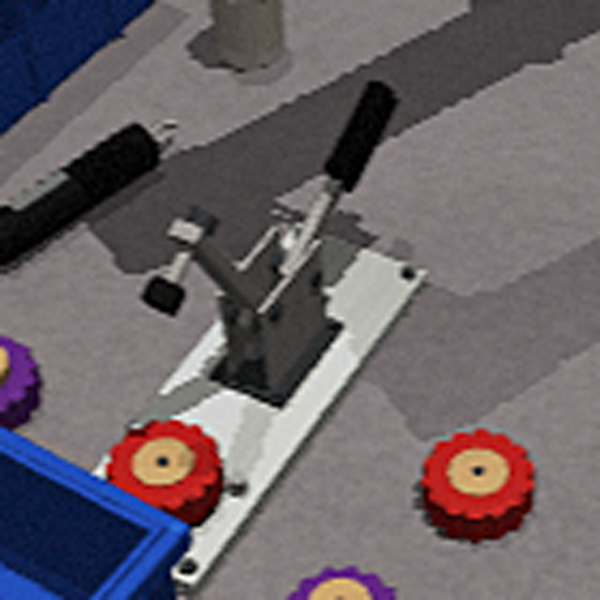

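The end view shows the hub flush and the wheel in place. The handle looks back, but the lean fit disagrees and may be contaminated by gripper or shadow pixels. I'll remeasure by connected blob against the start image.

```bash
python3 - <<'E'
from h import *
now=grab("scene"); S=np.load("scene0.npz"); yaw=np.radians(4.29); ex=np.array([np.cos(yaw),np.sin(yaw)]); o=np.array([.6963,-.1830])
for n,(I,d,K,T) in(("before",[S[k] for k in("im","d","K","T")]),("now",now)):
    Q=cloud(d,K,T); ey=np.array([-ex[1],ex[0]])
    L=np.stack([(Q[...,:2]-o)@ex,(Q[...,:2]-o)@ey,Q[...,2]],-1)
    m=np.zeros(I.shape[:2],bool); m[180:222,270:305]=(I[180:222,270:305].max(-1)<60)
    m&=(L[...,2]>.06)&(L[...,2]<.2)&(abs(L[...,1])<.03)
    N,l,st,c=cv2.connectedComponentsWithStats(m.astype(np.uint8)); k=1+st[1:,4].argmax(); g=l==k
    p=np.argwhere(g); vx=np.linalg.svd(p-p.mean(0),full_matrices=0)[2][0]
    q=L[g][:,[0,2]]; v=np.linalg.svd(q-np.median(q,0),full_matrices=0)[2][0]
    b=np.median(q,0)-[-.07,.075]
    print(n,st[k],c[k],"image axis deg",np.degrees(np.arctan2(vx[0],vx[1]))%180,"lean(svd)",np.arctan2(abs(v[0]),abs(v[1])),"lean(from pivot)",np.arctan2(-b[0],b[1]),np.hypot(*b))
    # predicted image centroid for handle angles
    for th in(0,.15,.3):
        a=1.25-th; w=o-(.07+.1085*np.sin(a))*ex; c4=np.linalg.inv(T)@np.r_[w,.075+.1085*np.cos(a),1]; u=K@c4[:3]; print("   th",th,(u/u[2])[:2].round(1))
E
```

```text
before [276 190  17  29 193] [284.34196891 202.60103627] image axis deg 116.92179197234822 lean(svd) 1.2185038309605405 lean(from pivot) 1.155793187798246 0.10340428337286448
   th 0 [283.3 201.9]
   th 0.15 [282.  199.5]
   th 0.3 [280.3 197.7]
now [275 189  17  31 218] [283.23394495 201.58256881] image axis deg 114.8079128439498 lean(svd) 1.1152028078064207 lean(from pivot) 1.0856641202862385 0.10383930587153264
   th 0 [283.3 201.9]
   th 0.15 [282.  199.5]
   th 0.3 [280.3 197.7]
```

The blob moved about 1 px, which puts the handle at roughly 0.07–0.1 rad. That is inside the limit but not fully back. I'll press it gently down onto its stop with shut fingers on top of the grip.

```bash
python3 -m jog '[[[0,0.25,0,0,0],[0,0,0,0,0],[0,0,0,0,0],[0,0,0,0,0],[0,0,0,0,0],[0,0,0,0,0],[0,0,0,0,0],[0,0,0,0,0],[0,0,0,0,0]]]' 10 && python3 -m jog '[[[0,0,0,0.6,0],[0,0,0,0.6,0],[0,0,0,0.6,0],[0,0,0,0.6,0],[0,0,0,0.4,0],[0,0,0,0.2,0],[0,0,0,0,0],[0,0,0,0,0]]]' && python3 -m jog '[[[0,0,0,0.07,0],[0,0,0,0.07,0],[0,0,0,0,0],[0,0,0,0,0]]]'
```

```text
time: 20.2
position: [0.5066, -0.1958, 0.2626]
tool_rot: [-0.118, 3.139, 0.0]
ft_force: [-1.0, -0.4, -0.6]
grip_width: 0.063
time: 21.2
position: [0.5072, -0.196, 0.1433]
tool_rot: [-0.118, 3.138, -0.0]
ft_force: [0.6, -0.3, 0.1]
grip_width: 0.007
time: 21.7
position: [0.5066, -0.1957, 0.1369]
tool_rot: [0.118, -3.139, -0.0]
ft_force: [-0.0, -0.0, -0.4]
grip_width: 0.004
```

```bash
python3 -m jog '[[[0,0,0,0.07,0],[0,0,0,0.05,0],[0,0,0,0,0],[0,0,0,0,0]]]'; python3 -m jog '[[[0,0,0,0.06,0],[0,0,0,0,0],[0,0,0,0,0]]]';python3 -m jog '[[[0,0,0,0.06,0],[0,0,0,0,0],[0,0,0,0,0]]]'
```

```text
time: 22.2
position: [0.5067, -0.1959, 0.1327]
tool_rot: [-0.117, 3.139, 0.0]
ft_force: [-1.6, 0.4, 5.0]
grip_width: 0.009
time: 22.58
position: [0.5069, -0.196, 0.1322]
tool_rot: [-0.117, 3.139, 0.002]
ft_force: [-5.8, 2.9, 16.9]
grip_width: 0.005
time: 22.95
position: [0.507, -0.1961, 0.1317]
tool_rot: [-0.117, 3.138, 0.004]
ft_force: [-9.1, 4.0, 29.9]
grip_width: 0.008
```

The force rises steeply (5 → 17 → 30 N) with almost no motion, so the handle is on its open stop. Retreating and doing a last check.

```bash
python3 -m jog '[[[0,0,0,-0.3,0],[0,0,0,-0.7,0],[0,0,0,-0.7,0],[0,0,0,-0.7,0],[0,0,0,-0.7,0],[0,0,0,-0.7,0],[0,0,0,0,0],[0,0,0,0,0],[0,0,0,0,0]]]'
python3 - <<'E'
from h import *
S0=np.load("scene0.npz"); t0=np.load("top0.npz"); im,d,K,T=grab("scene")
cv2.imwrite("pics/final.png",im[...,::-1])
def blob(I,d,K,T):
    m=np.zeros(I.shape[:2],bool); m[180:222,270:305]=(I[180:222,270:305].max(-1)<60); z=cloud(d,K,T)[...,2]; m&=(z>.06)&(z<.2)
    N,l,st,c=cv2.connectedComponentsWithStats(m.astype(np.uint8)); k=1+st[1:,4].argmax(); return st[k],c[k]
print(blob(S0["im"],S0["d"],S0["K"],S0["T"]),blob(im,d,K,T))
E
```

```text
time: 24.08
position: [0.506, -0.1955, 0.278]
tool_rot: [0.118, -3.137, -0.001]
ft_force: [-0.7, -0.3, -0.4]
grip_width: 0.006
(array([276, 190,  17,  29, 193], dtype=int32), array([284.34196891, 202.60103627])) (array([276, 190,  17,  29, 206], dtype=int32), array([284.03398058, 202.5631068 ]))
```

View pics/final.png

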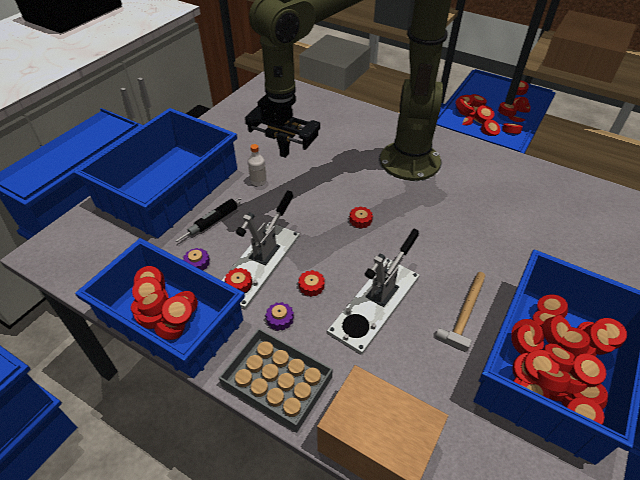

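The handle's bounding box is the same as at the start. The wheel is in its nest at (238,279), the spare clamp is still open, and the bystanders are where they were. The gripper is clear of everything.

```bash
python3 -c "
from bench import job; print(job.close_job())"
```

```text
the job is handed in; nothing more can be done
None
```

The hub is pressed home, the clamp is back on its open stop and the wheel is still in its nest. I handed the job in at about 24 s; no verdict was reported.

- **Pressing and lock:** I gripped the handle of the jig with the red wheel and swung it over centre. I then let go and backed off for over 3 s. The handle stayed upright by itself.
- **Hub:** its top went from about 59 mm to 50 mm above the table, about 1 mm above the wheel's face (49 mm by the given sizes), which is home.
- **Return:** I regripped, swung the handle back and released it.

**Checks that disagreed:**
- At the lock, pushing another 5 mm gave no clear force rise; the tool probably slid along the grip. I confirmed the lock from the picture and depth after release instead.
- After the swing back, a first lean fit read 0.77 rad, probably distorted by stray pixels. The remeasured handle was about 0.07–0.1 rad short of the stop. I pressed it down with shut fingers until the force rose to 30 N with almost no motion.

**Last check:** the handle blob has the same bounding box as at the start and its centre is within 0.3 px. By eye, the spare clamp and the bystanders look unmoved and the gripper is clear.

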